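Ring up the sale and hold up the full tin

TASK

A customer at the camping stall is buying the one full tin of steel tent pegs; the two that look just like it are light display tins. Ring it up by pressing the yellow, the blue and then the green key all the way down, one at a time (never the red one), then lift each of the three tins a few centimetres off the counter for a moment and set it back upright before lifting the next, starting with the tin nearest the keypad and ending with the farthest, to feel which is heaviest. Finish holding the heaviest tin up in the gripper, still and upright, its underside at least 12 cm above the counter, with the other two standing on the counter and the rest of the stall's things left where they are; the program finishes while holding, without putting the tin down.

Things in the scene. Friction and masses are not known exactly. Their poses are not given: they have to be found in the camera images.
- keypad: Grey square base plate of the till keypad, 150 x 150 x 12 mm, fixed to the counter; origin at the centre of its underside, z up. Four round keys stand on it in a 2 x 2 pattern, 64 mm apart centre to centre; which colour sits where changes.
- key_yellow_top (a point): Centre of the top face of the yellow key: a round spring button 28 mm across in a black housing, its top 34.5 mm above the counter; it is pressed straight down.
- key_yellow (a joint): Travel of the yellow key in m: 0 up, 0.006 fully down, which takes 5 N; it counts as pressed beyond 0.004. It springs back when let go.
- key_blue_top (a point): Centre of the top face of the blue key: a round spring button 28 mm across in a black housing, its top 34.5 mm above the counter; it is pressed straight down.
- key_blue (a joint): Travel of the blue key in m: 0 up, 0.006 fully down, which takes 5 N; it counts as pressed beyond 0.004. It springs back when let go.
- key_green_top (a point): Centre of the top face of the green key: a round spring button 28 mm across in a black housing, its top 34.5 mm above the counter; it is pressed straight down.
- key_green (a joint): Travel of the green key in m: 0 up, 0.006 fully down, which takes 5 N; it counts as pressed beyond 0.004. It springs back when let go.
- key_red_top (a point): Centre of the top face of the red key: a round spring button 28 mm across in a black housing, its top 34.5 mm above the counter; it is pressed straight down.
- key_red (a joint): Travel of the red key in m: 0 up, 0.006 fully down, which takes 5 N; it counts as pressed beyond 0.004. It springs back when let go.
- tin_near_center (a point): Centre (half-way up, 47.5 mm above its underside) of the tin nearest the keypad. The three tins look the same: upright closed cylinders, 56 mm across and 95 mm high, dark green with a cream band and a steel lid, loose on the counter; own z along the axis, upwards. The full one weighs 0.4 to 0.6 kg, the two display ones 0.12 to 0.18 kg each; any of the three may be the full one. The load inside has 2 mm of play. At least 105 mm between the centres of neighbouring tins.
- tin_mid_center (a point): Centre (half-way up, 47.5 mm above its underside) of the tin in the middle of the row. The three tins look the same: upright closed cylinders, 56 mm across and 95 mm high, dark green with a cream band and a steel lid, loose on the counter; own z along the axis, upwards. The full one weighs 0.4 to 0.6 kg, the two display ones 0.12 to 0.18 kg each; any of the three may be the full one. The load inside has 2 mm of play. At least 105 mm between the centres of neighbouring tins.
- tin_far_center (a point): Centre (half-way up, 47.5 mm above its underside) of the tin farthest from the keypad. The three tins look the same: upright closed cylinders, 56 mm across and 95 mm high, dark green with a cream band and a steel lid, loose on the counter; own z along the axis, upwards. The full one weighs 0.4 to 0.6 kg, the two display ones 0.12 to 0.18 kg each; any of the three may be the full one. The load inside has 2 mm of play. At least 105 mm between the centres of neighbouring tins.
- mug: Bystander, loose: blue enamel mug, 76 mm across, 75 mm high, handle towards its own +y; origin at the centre of its underside. To be left alone.
- lantern: Bystander, loose: white jar-shaped camping lantern with an orange cap, 60 mm across, 75 mm high; origin at the centre of its underside. To be left alone.
- torch: Bystander, loose: black and orange pocket torch lying flat, 120 x 34 x 34 mm, long along its own x; origin at the centre of its underside. To be left alone.
- carabiner: Bystander, loose: red carabiner lying flat, 85 x 54 x 10 mm, long along its own x; origin at the centre of its underside. To be left alone.
- multitool: Bystander, loose: steel and black folded multitool lying flat, 100 x 28 x 16 mm, long along its own x; origin at the centre of its underside. To be left alone.

How it is judged:
By the outcome, as a careful person would: the job done as asked, in the order asked, and still so for the second after the job is handed in, while the arm keeps its last pose, push and grip.
It also fails if it takes over 72 s, if anything falls off the work surface, if the arm or the gripper's body presses on something with over 40 N, if the wrist force passes 120 N, or if a joint passes its speed limit or range.

ROBOT

A 7-joint arm with a two-finger parallel gripper is mounted at the origin on the work surface. World frame = base frame: x ahead of the robot, y to its left, z up, the work surface at z = 0. Lengths are in m, angles in rad, forces in N, time in s.
With the tool pointing down it reaches from about 0.4 to 0.85 m from the base axis. Payload 4.5 kg.
Tool frame: the origin (TCP) lies midway between the tips of the shut fingers; the grasp point (between the pads) lies behind it (r.grip_point_offset is the z of the grasp point in the tool frame, in m); z points along the fingers, y is the line along which they close (so a half turn about z gives the same grasp; the last joint's range is limited). The gripper opens to 88 mm and grips with 3 to 60 N. Pads are 18 mm wide; open, the fingers measure 123 mm over their backs; the gripper's body (75 mm by 187 mm) begins 45 mm behind the grasp point.
Start: joints at [1.169, 0.689, -0.195, 1.565, 0.157, 0.902, -0.215], TCP at [0.264, -0.567, 0.239] pointing down, gripper open.
Joint ranges: [-3.01, 3.01], [-0.46, 2.08], [-1.47, 1.51], [0.13, 2.56], [-1, 4.14], [0.04, 2.09], [-2.66, 2.66]. Speed limits (rad/s): [2.57, 2.57, 3.14, 3.14, 3.14, 3.14, 3.14].

INTERFACE

Orientations are given as a unit quaternion [x, y, z, w].
In Python, from plant import r, optics, workorder gives the robot as it stands.
- The arm moves only by the shell command python3 -m creep 'ROWS' [FORCE]. ROWS is JSON, a list of rows, each an object of numbers: "grip": the gripper command: -1 is shut, 1 is fully open, values between are in proportion; "tx", "ty", "tz": the shift along the tool's x, y, z in cm; "spin": the turn about the tool's z in degrees. In form: [{"grip": .., "tx": .., "ty": .., "tz": .., "spin": ..}, ...]. A call has 1 to 8 rows; each row shifts and turns the commanded pose from where the row before left it, along the tool's axes as they then stand; what a row does not reach is not made up. A row lasts 1/12 s, in which the tool goes at most 41.7 mm and 7.16 degrees, less where a joint would pass 70% of its speed; a pose out of reach is approached as far as the arm can. A call with a gripper value outside its range is refused whole. The fingers move at their own pace and stop on an object; FORCE is the grip in N (left out, the last holds). Time passes only in rows, so rows that do not move let the fingers close. It gives the time, the measured TCP pose, the force, the opening and the grip force at its end, in the units of the state.
- r.get_state(): the state, without advancing time (a new reading comes with each control period).
- optics.snapshot(name): name is "scene" or "top" or "wrist"; returns (picture, depth): 384x512x3 uint8, red, green, blue; 384x512 float32, m along the optical axis (not along the pixel's ray), 0 where there is no reading.
- optics.get_calibration(name): a dict with "fx", "fy", "cx", "cy" (pixels), "extrinsics" (4x4, takes a point from world to camera coordinates). Camera axes: x right, y down, z forward; pixel columns grow to the right and rows downward; lengths in m; the calibration is good to about 2 mm. The wrist camera is an equidistant fisheye: a pixel r from the principal point sees the ray r / f radians off the axis. A picture is of the moment at which its call begins: read the wrist's pose just before it. get_calibration takes no time and is no camera call; for the wrist camera it gives the pose at the moment of the call.
- workorder.finish_job(): hands the job in; it is judged then, once.
The state is a dict: "clock": time; "q": joint angles; "qd": joint speeds; "joint_torque": joint torques, N m; "tool_pos": TCP position; "eef_rot": TCP orientation; "contact_force": force on the tool from outside, world axes, zero at the start; "moment": the same for the moment, N m; "opening": opening from 0.0 (shut) to 1.0 (fully open); "finger_force": force on a finger pad.
Only numpy, scipy, OpenCV 4.12 (cv2) and the standard library are available. Lean on these libraries where they do the work, as an engineer would, in place of code of your own. Each camera call takes 0.05 s, during which the arm holds its last target. There are 200 camera calls.

## Working session

There is one attempt and no reset: what is moved stays moved. The work goes in short steps, Python scripts to look and compute and a shell command to move; the robot and the scene stay as the last step left them, time stands still between calls to the robot, and variables do not carry over. Pictures are saved under pics/ and viewed, at most 10 in all, crops included, and the job is handed in when it is done.

```bash
mkdir -p pics; python3 - <<'E'
from plant import r,optics
import cv2,numpy as np
print(r.get_state(), r.grip_point_offset)
for n in ("top","scene"):
    p,d=optics.snapshot(n); c=optics.get_calibration(n); np.savez(n+".npz",p=p,d=d,E=c["extrinsics"],K=[c["fx"],c["fy"],c["cx"],c["cy"]])
    cv2.imwrite(f"pics/{n}0.png",cv2.resize(p[:,:,::-1],(768,576),interpolation=cv2.INTER_CUBIC))
E
```

```text
{'clock': 0.0, 'q': array([ 1.16878815,  0.68998783, -0.19451086,  1.5663471 ,  0.15727464,
        0.90248959, -0.21508193]), 'qd': array([-7.34559510e-04, -1.41957483e-04,  4.62515363e-04, -1.16836147e-03,
        3.05923723e-05, -3.99719383e-04,  2.13450328e-04]), 'joint_torque': array([-4.98976551e-04, -5.27569592e+01, -1.26696791e+00, -1.53433764e+01,
       -5.25974901e-02,  6.54484276e-03,  1.62875699e-04]), 'tool_pos': array([ 0.2635307 , -0.56602384,  0.23790673]), 'eef_rot': array([ 9.76343124e-01,  2.16225011e-01, -2.54883717e-04, -8.85699630e-04]), 'contact_force': array([ 0.5784249 , -0.25247979,  0.15476305]), 'moment': array([-0.033244  , -0.01060616,  0.02811473]), 'finger_force': 0.0, 'opening': 1.003824513325214} -0.0187
```

View pics/top0.png

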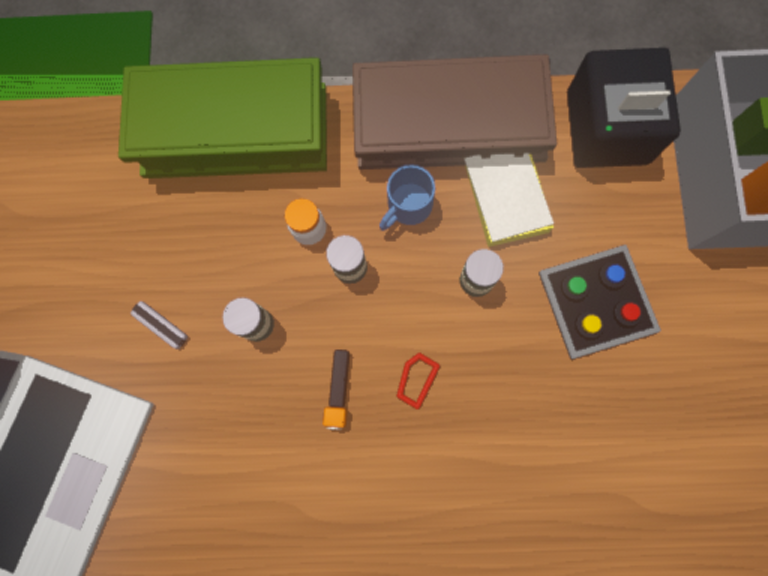

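View pics/scene0.png

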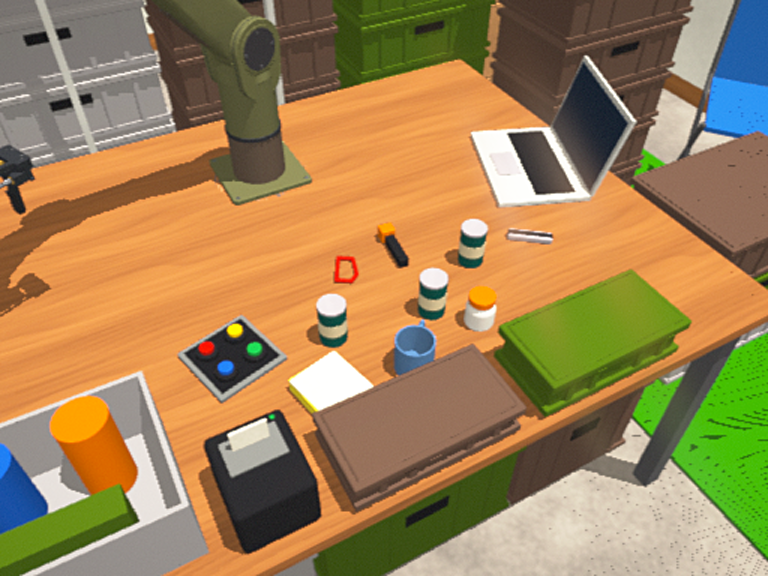

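The top picture (768x576) shows keys at yellow (592,324), blue (616,273), green (577,285) and red (631,311). Tin lids are at (484,265), (346,251) and (242,317). The lantern is at (305,218), with the mug at (411,190).

```bash
cat > h.py <<'E'
import numpy as np
from scipy.spatial.transform import Rotation as R
def ray(E,K,u,v,z):
    fx,fy,cx,cy=K; d=E[:3,:3].T@np.array([(u-cx)/fx,(v-cy)/fy,1]); o=-E[:3,:3].T@E[:3,3]
    return o+d*(z-o[2])/d[2]
def delta(p,q,t): # target in tool axes, cm
    return R.from_quat(q).inv().apply(np.asarray(t)-p)*100
E
python3 - <<'E'
from h import *
f=np.load("top.npz")
for n,u,v,z in [("Y",592,324,.0345),("B",616,273,.0345),("G",577,285,.0345),("R",631,311,.0345),("near",484,265,.095),("mid",346,251,.095),("far",242,317,.095),("lantern",302,215,.075),("mug",411,187,.075),("torch",337,390,.03),("carab",418,381,.01),("multi",159,325,.016)]:
    u=u/1.5;v=v/1.5
    p=ray(f["E"],f["K"],u,v,z); print(n,p.round(4), f["d"][int(v),int(u)], (np.r_[p,1]@f["E"].T)[2].round(3))
from plant import r,optics
s=r.get_state();M=R.from_quat(s["eef_rot"]).as_matrix();print(M.round(3))
# lid circle via color/depth, points at height
E=f["E"];fx,fy,cx,cy=f["K"];v,u=np.mgrid[:384,:512];d=f["d"]
P=np.stack([(u-cx)/fx*d,(v-cy)/fy*d,d],-1);W=(P-E[:3,3])@E[:3,:3]
for c in [(484,265),(346,251),(242,317)]:
    m=(abs(W[...,2]-.095)<.008)&(np.hypot(u-c[0]/1.5,v-c[1]/1.5)<18); q=W[m]; print(m.sum(),q.mean(0).round(4),np.ptp(q,axis=0))
E
```

```text
Y [ 0.5065 -0.2407  0.0345] 0.88334435 0.881
B [ 0.5858 -0.286   0.0345] 0.8924544 0.895
G [ 0.5688 -0.2235  0.0345] 0.89278406 0.893
R [ 0.5248 -0.3025  0.0345] 0.88443244 0.883
near [ 0.5923 -0.071   0.095 ] 0.8422784 0.842
mid [0.6214 0.1335 0.095 ] 0.85578096 0.854
far [0.5266 0.289  0.095 ] 0.83854437 0.84
lantern [0.6873 0.2032 0.075 ] 0.8904349 0.888
mug [0.7263 0.0317 0.075 ] 0.96737427 0.891
torch [0.4177 0.1571 0.03  ] 0.8854177 0.879
carab [0.4282 0.0311 0.01  ] 0.90842 0.897
multi [0.5302 0.4466 0.016 ] 0.9212305 0.922
[[ 0.907  0.422 -0.001]
 [ 0.422 -0.907  0.001]
 [-0.    -0.002 -1.   ]]
490 [ 0.5891 -0.0699  0.0945] [0.05527164 0.05540325 0.01074635]
466 [0.6183 0.1359 0.0947] [0.05529359 0.05404852 0.0123442 ]
492 [0.5281 0.2902 0.0944] [0.05417606 0.05486223 0.01114374]
```

```bash
python3 -m creep '[{"grip":-1,"tx":2.24,"ty":-1.2,"tz":1},{"grip":-1,"tx":2.24,"ty":-1.2,"tz":1},{"grip":-1,"tx":2.24,"ty":-1.2,"tz":1},{"grip":-1,"tx":2.24,"ty":-1.2,"tz":1},{"grip":-1,"tx":2.24,"ty":-1.2,"tz":1},{"grip":-1,"tx":2.24,"ty":-1.2,"tz":1},{"grip":-1,"tx":2.24,"ty":-1.2,"tz":1},{"grip":-1,"tx":2.24,"ty":-1.2,"tz":1}]' 20
python3 -m creep '[{"grip":-1,"tx":2.24,"ty":-1.2,"tz":1},{"grip":-1,"tx":2.24,"ty":-1.2,"tz":1},{"grip":-1,"tx":2.24,"ty":-1.2,"tz":1},{"grip":-1,"tx":2.24,"ty":-1.2,"tz":1},{"grip":-1,"tx":2.24,"ty":-1.2,"tz":1},{"grip":-1,"tx":2.24,"ty":-1.2,"tz":1},{"grip":-1,"tx":2.24,"ty":-1.2,"tz":1},{"grip":-1,"tx":2.24,"ty":-1.2,"tz":1}]'
python3 -m creep '[{"grip":-1},{"grip":-1},{"grip":-1},{"grip":-1}]'
python3 - <<'E'
from h import *
from plant import r,optics
import cv2
s=r.get_state();c=optics.get_calibration("wrist");p,d=optics.snapshot("wrist")
cv2.imwrite("pics/w0.png",cv2.resize(p[:,:,::-1],(768,576)))
print(delta(s["tool_pos"],s["eef_rot"],[.5065,-.2407,.0345]),s["q"])
E
```

```text
[ 35.76353294 -19.20633804  20.3754876 ] [ 1.16879702  0.68991682 -0.19451484  1.56623166  0.15730331  0.90248813
 -0.21510667]$[0]: bad value
$[0]: bad value
$[0]: bad value
```

View pics/w0.png

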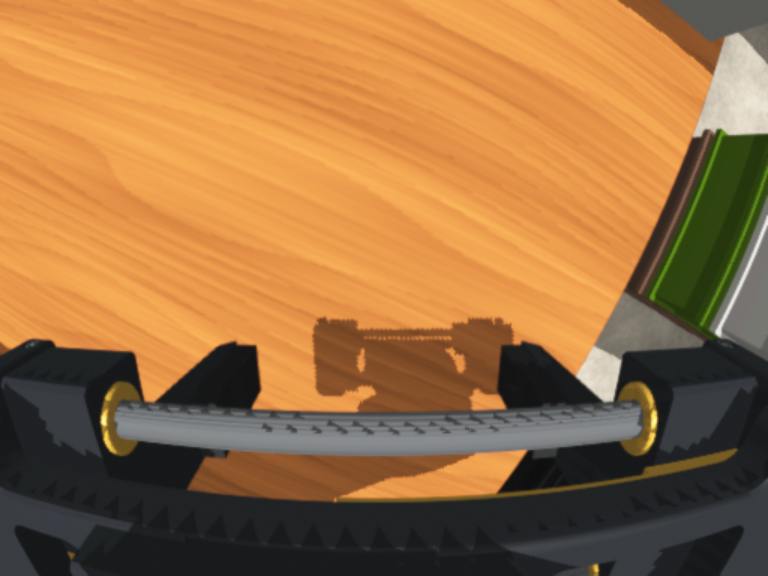

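The wrist view shows only bare counter and the open fingers: all the rows were refused. I'll try again with every field given.

```bash
python3 -m creep '[{"grip":-1.0,"tx":2.24,"ty":-1.2,"tz":1.0,"spin":0.0}]' 20;  python3 -m creep '[{"grip":-0.99,"tx":2.24,"ty":-1.2,"tz":1.0,"spin":0.0}]'
```

```text
clock: 0.23
tool_pos: [0.275, -0.5514, 0.2297]
eef_rot: [0.977, 0.212, -0.002, 0.003]
contact_force: [0.0, -0.4, 0.1]
opening: 0.95
finger_force: 0.0
clock: 0.32
tool_pos: [0.2932, -0.527, 0.2186]
eef_rot: [0.977, 0.214, -0.0, 0.001]
contact_force: [0.3, 0.9, 0.3]
opening: 0.866
finger_force: 0.0
```

All five fields are needed in every row. Two rows are done, so 14 remain.

```bash
python3 -m creep '[{"grip":-1,"tx":2.24,"ty":-1.2,"tz":1,"spin":0},{"grip":-1,"tx":2.24,"ty":-1.2,"tz":1,"spin":0},{"grip":-1,"tx":2.24,"ty":-1.2,"tz":1,"spin":0},{"grip":-1,"tx":2.24,"ty":-1.2,"tz":1,"spin":0},{"grip":-1,"tx":2.24,"ty":-1.2,"tz":1,"spin":0},{"grip":-1,"tx":2.24,"ty":-1.2,"tz":1,"spin":0},{"grip":-1,"tx":2.24,"ty":-1.2,"tz":1,"spin":0}]' | head -2
python3 -m creep '[{"grip":-1,"tx":2.24,"ty":-1.2,"tz":1,"spin":0},{"grip":-1,"tx":2.24,"ty":-1.2,"tz":1,"spin":0},{"grip":-1,"tx":2.24,"ty":-1.2,"tz":1,"spin":0},{"grip":-1,"tx":2.24,"ty":-1.2,"tz":1,"spin":0},{"grip":-1,"tx":2.24,"ty":-1.2,"tz":1,"spin":0},{"grip":-1,"tx":2.24,"ty":-1.2,"tz":1,"spin":0},{"grip":-1,"tx":2.24,"ty":-1.2,"tz":1,"spin":0},{"grip":-1,"tx":0,"ty":0,"tz":0,"spin":0}]'
python3 -m creep '[{"grip":-1,"tx":0,"ty":0,"tz":0,"spin":0},{"grip":-1,"tx":0,"ty":0,"tz":0,"spin":0},{"grip":-1,"tx":0,"ty":0,"tz":0,"spin":0}]'
python3 - <<'E'
from h import *
from plant import r,optics
import cv2
s=r.get_state();c=optics.get_calibration("wrist");p,d=optics.snapshot("wrist")
cv2.imwrite("pics/w1.png",cv2.resize(p[:,:,::-1],(768,576)))
print(delta(s["tool_pos"],s["eef_rot"],[.5065,-.2407,.0345]),s["q"])
E
```

```text
clock: 0.9
tool_pos: [0.4015, -0.3825, 0.1481]
clock: 1.57
tool_pos: [0.5112, -0.2343, 0.077]
eef_rot: [0.975, 0.22, 0.001, -0.002]
contact_force: [0.8, 2.0, 0.5]
opening: 0.006
finger_force: 0.0
clock: 1.82
tool_pos: [0.5068, -0.243, 0.079]
eef_rot: [0.977, 0.215, -0.0, 0.001]
contact_force: [0.8, -0.4, -0.3]
opening: 0.005
finger_force: 0.0
[ 0.07371199 -0.22160256  4.45141448] [ 0.40008449  0.84424947 -0.06109751  1.88080575  0.1155159   0.4199333
 -0.88331174]
```

View pics/w1.png

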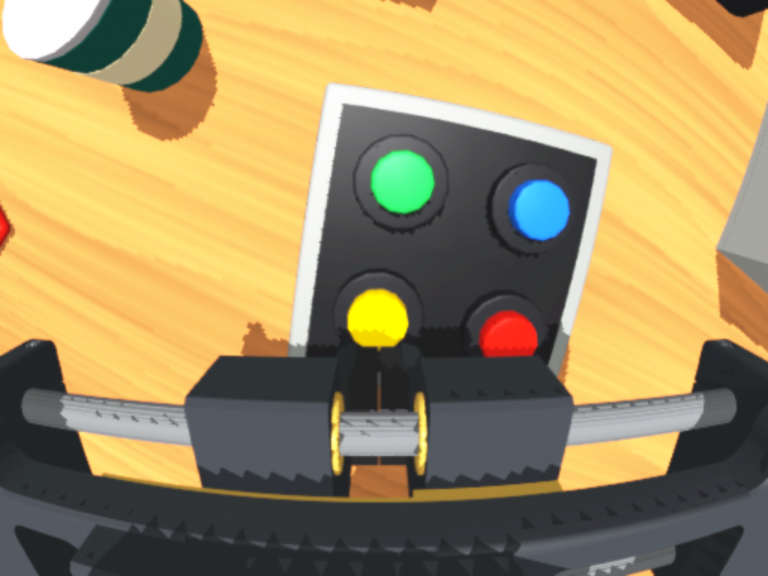

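The wrist view shows the shut fingers in line with yellow (378,318), with green at (402,181), blue (540,210) and red (509,335). The top-camera estimate looks right, so I'll cross-check it from the wrist camera.

```bash
python3 - <<'E'
from h import *
from plant import r,optics
c=optics.get_calibration("wrist");E=np.array(c["extrinsics"]);s=r.get_state()
for n,u,v in [("G",402,181),("B",540,210),("Y",378,317),("R",509,337)]:
    a=np.array([(u/1.5-c["cx"])/c["fx"],(v/1.5-c["cy"])/c["fy"]]);t=np.hypot(*a)
    k=E[:3,:3].T@np.r_[a/t*np.sin(t),np.cos(t)];o=-E[:3,:3].T@E[:3,3];p=o+k*(.0345-o[2])/k[2]
    print(n,p.round(4),delta(s["tool_pos"],s["eef_rot"],p).round(2))
E
```

```text
G [ 0.5713 -0.2252  0.0345] [6.6  1.09 4.46]
B [ 0.5875 -0.2861  0.0345] [5.51 7.29 4.46]
Y [ 0.5123 -0.2413  0.0345] [0.57 0.06 4.46]
R [ 0.5288 -0.3015  0.0345] [-0.46  6.23  4.47]
```

```bash
python3 -m creep '[{"grip":-1,"tx":0.25,"ty":-0.1,"tz":1.4,"spin":0},{"grip":-1,"tx":0,"ty":0,"tz":1.4,"spin":0},{"grip":-1,"tx":0,"ty":0,"tz":1.2,"spin":0},{"grip":-1,"tx":0,"ty":0,"tz":0.5,"spin":0},{"grip":-1,"tx":0,"ty":0,"tz":0.4,"spin":0},{"grip":-1,"tx":0,"ty":0,"tz":0,"spin":0},{"grip":-1,"tx":0,"ty":0,"tz":0,"spin":0}]'
```

```text
clock: 2.45
tool_pos: [0.5085, -0.2401, 0.0301]
eef_rot: [0.976, 0.216, -0.001, 0.0]
contact_force: [-3.1, -1.7, 4.4]
opening: 0.007
finger_force: 2.1
```

```bash
python3 -m creep '[{"grip":-1,"tx":0,"ty":0,"tz":0.25,"spin":0},{"grip":-1,"tx":0,"ty":0,"tz":0,"spin":0},{"grip":-1,"tx":0,"ty":0,"tz":0,"spin":0},{"grip":-1,"tx":0,"ty":0,"tz":0,"spin":0}]'
```

```text
clock: 2.78
tool_pos: [0.5087, -0.2401, 0.0289]
eef_rot: [0.976, 0.216, -0.0, 0.0]
contact_force: [-4.4, -0.6, 12.8]
opening: 0.006
finger_force: 6.4
```

```bash
python3 -m creep '[{"grip":-1,"tx":0,"ty":0,"tz":-1.5,"spin":0},{"grip":-1,"tx":0,"ty":0,"tz":-1.5,"spin":0},{"grip":-1,"tx":1.7,"ty":2.5,"tz":0,"spin":0},{"grip":-1,"tx":1.7,"ty":2.5,"tz":0,"spin":0},{"grip":-1,"tx":1.75,"ty":2.45,"tz":0,"spin":0},{"grip":-1,"tx":0,"ty":0,"tz":0,"spin":0},{"grip":-1,"tx":0,"ty":0,"tz":0,"spin":0},{"grip":-1,"tx":0,"ty":0,"tz":0,"spin":0}]'
python3 -m creep '[{"grip":-1,"tx":0,"ty":0,"tz":1.2,"spin":0},{"grip":-1,"tx":0,"ty":0,"tz":0.8,"spin":0},{"grip":-1,"tx":0,"ty":0,"tz":0.5,"spin":0},{"grip":-1,"tx":0,"ty":0,"tz":0.4,"spin":0},{"grip":-1,"tx":0,"ty":0,"tz":0,"spin":0},{"grip":-1,"tx":0,"ty":0,"tz":0,"spin":0},{"grip":-1,"tx":0,"ty":0,"tz":0,"spin":0}]'
```

```text
clock: 3.45
tool_pos: [0.587, -0.2844, 0.0571]
eef_rot: [0.976, 0.216, -0.0, -0.0]
contact_force: [0.2, 0.9, -0.2]
opening: 0.009
finger_force: 0.0
clock: 4.03
tool_pos: [0.5864, -0.2842, 0.029]
eef_rot: [0.976, 0.216, -0.001, -0.001]
contact_force: [-4.0, 2.7, 11.4]
opening: 0.003
finger_force: 5.8
```

```bash
python3 -m creep '[{"grip":-1,"tx":0,"ty":0,"tz":-1.5,"spin":0},{"grip":-1,"tx":0,"ty":0,"tz":-1.4,"spin":0},{"grip":-1,"tx":0.5,"ty":-2,"tz":0,"spin":0},{"grip":-1,"tx":0.5,"ty":-2,"tz":0,"spin":0},{"grip":-1,"tx":0,"ty":-2.1,"tz":0,"spin":0},{"grip":-1,"tx":0,"ty":0,"tz":0,"spin":0},{"grip":-1,"tx":0,"ty":0,"tz":0,"spin":0},{"grip":-1,"tx":0,"ty":0,"tz":0,"spin":0}]'
python3 -m creep '[{"grip":-1,"tx":0,"ty":0,"tz":1.2,"spin":0},{"grip":-1,"tx":0,"ty":0,"tz":0.8,"spin":0},{"grip":-1,"tx":0,"ty":0,"tz":0.5,"spin":0},{"grip":-1,"tx":0,"ty":0,"tz":0.4,"spin":0},{"grip":-1,"tx":0,"ty":0,"tz":0,"spin":0},{"grip":-1,"tx":0,"ty":0,"tz":0,"spin":0},{"grip":-1,"tx":0,"ty":0,"tz":0,"spin":0}]'
```

```text
clock: 4.7
tool_pos: [0.5716, -0.2267, 0.0579]
eef_rot: [0.976, 0.216, 0.0, 0.001]
contact_force: [0.5, -0.9, -0.4]
opening: 0.006
finger_force: 0.0
clock: 5.28
tool_pos: [0.5707, -0.2267, 0.0289]
eef_rot: [0.976, 0.216, -0.0, 0.001]
contact_force: [-2.6, -0.7, 10.8]
opening: 0.005
finger_force: 5.3
```

```bash
python3 -m creep '[{"grip":-1,"tx":0,"ty":0,"tz":-2,"spin":0},{"grip":-1,"tx":0,"ty":0,"tz":-3.5,"spin":0},{"grip":-1,"tx":0,"ty":0,"tz":-3.5,"spin":0},{"grip":0,"tx":0,"ty":0,"tz":-3.5,"spin":0},{"grip":1,"tx":1.67,"ty":-2.7,"tz":0,"spin":0},{"grip":1,"tx":1.67,"ty":-2.7,"tz":0,"spin":0},{"grip":1,"tx":1.67,"ty":-2.7,"tz":0,"spin":0},{"grip":1,"tx":1.67,"ty":-2.7,"tz":0,"spin":0}]'
python3 -m creep '[{"grip":1,"tx":1.65,"ty":-2.6,"tz":0,"spin":0},{"grip":1,"tx":0,"ty":0,"tz":0,"spin":0},{"grip":1,"tx":0,"ty":0,"tz":0,"spin":0},{"grip":1,"tx":0,"ty":0,"tz":0,"spin":0},{"grip":1,"tx":0,"ty":0,"tz":0,"spin":0}]'
python3 - <<'E'
from h import *
from plant import r,optics
import cv2
s=r.get_state();c=optics.get_calibration("wrist");p,d=optics.snapshot("wrist")
cv2.imwrite("pics/w2.png",cv2.resize(p[:,:,::-1],(768,576)))
print(delta(s["tool_pos"],s["eef_rot"],[.59,-.0705,.0413]))
E
```

```text
clock: 5.95
tool_pos: [0.5858, -0.0985, 0.1529]
eef_rot: [0.976, 0.216, -0.0, -0.0]
contact_force: [0.4, 0.1, -0.5]
opening: 0.361
finger_force: 0.0
clock: 6.37
tool_pos: [0.5895, -0.0711, 0.1528]
eef_rot: [0.977, 0.215, -0.001, 0.001]
contact_force: [-0.2, -0.3, -0.4]
opening: 0.733
finger_force: 0.0
[ 0.08675328 -0.04453464 11.15189179]
```

View pics/w2.png

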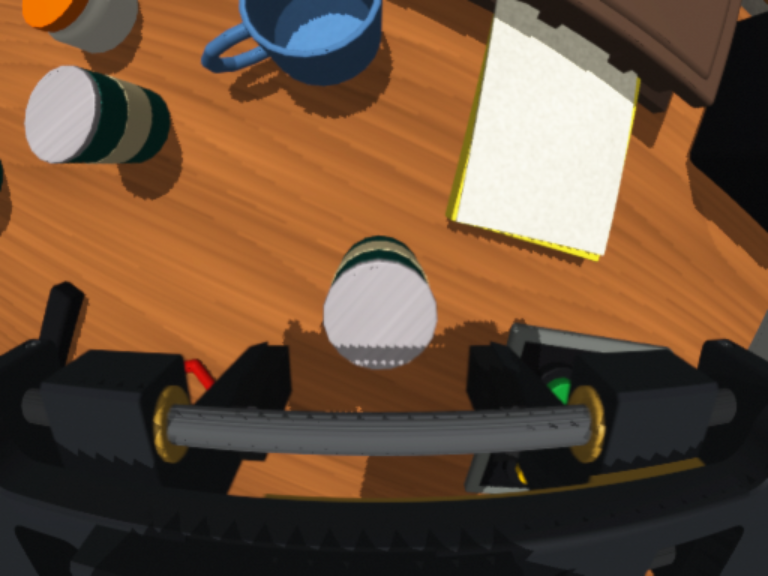

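The lid, at (380,313), is centred between the fingers (290 and 468).

```bash
python3 -m creep '[{"grip":1,"tx":0.05,"ty":0,"tz":0,"spin":0},{"grip":1,"tx":0,"ty":0,"tz":1.2,"spin":0},{"grip":1,"tx":0,"ty":0,"tz":2.5,"spin":0},{"grip":1,"tx":0,"ty":0,"tz":2.5,"spin":0},{"grip":1,"tx":0,"ty":0,"tz":2.5,"spin":0},{"grip":1,"tx":0,"ty":0,"tz":1.5,"spin":0},{"grip":1,"tx":0,"ty":0,"tz":0.9,"spin":0},{"grip":1,"tx":0,"ty":0,"tz":0,"spin":0}]' 25
python3 -m creep '[{"grip":0.2,"tx":0,"ty":0,"tz":0,"spin":0},{"grip":0.2,"tx":0,"ty":0,"tz":0,"spin":0},{"grip":0,"tx":0,"ty":0,"tz":0,"spin":0},{"grip":-1,"tx":0,"ty":0,"tz":0,"spin":0},{"grip":-1,"tx":0,"ty":0,"tz":0,"spin":0},{"grip":-1,"tx":0,"ty":0,"tz":0,"spin":0},{"grip":-1,"tx":0,"ty":0,"tz":0,"spin":0},{"grip":-1,"tx":0,"ty":0,"tz":0,"spin":0}]'
python3 -m creep '[{"grip":-1,"tx":0,"ty":0,"tz":0,"spin":0}]'
```

```text
clock: 7.08
tool_pos: [0.5891, -0.0694, 0.0404]
eef_rot: [0.976, 0.216, -0.002, -0.0]
contact_force: [0.1, 0.4, -0.0]
opening: 1.002
finger_force: 0.0
clock: 7.75
tool_pos: [0.5918, -0.0697, 0.0432]
eef_rot: [0.976, 0.216, 0.001, 0.001]
contact_force: [1.0, -2.5, 6.4]
opening: 0.623
finger_force: 25.0
clock: 7.83
tool_pos: [0.5918, -0.0697, 0.0432]
eef_rot: [0.976, 0.216, 0.001, 0.001]
contact_force: [1.4, -2.7, 5.5]
opening: 0.621
finger_force: 25.0
```

```bash
python3 -m creep '[{"grip":-1,"tx":0,"ty":0,"tz":-0.5,"spin":0},{"grip":-1,"tx":0,"ty":0,"tz":-1,"spin":0},{"grip":-1,"tx":0,"ty":0,"tz":-1.5,"spin":0},{"grip":-1,"tx":0,"ty":0,"tz":-1,"spin":0},{"grip":-1,"tx":0,"ty":0,"tz":0,"spin":0},{"grip":-1,"tx":0,"ty":0,"tz":0,"spin":0},{"grip":-1,"tx":0,"ty":0,"tz":0,"spin":0},{"grip":-1,"tx":0,"ty":0,"tz":0,"spin":0}]'
python3 -m creep '[{"grip":-1,"tx":0,"ty":0,"tz":0,"spin":0},{"grip":-1,"tx":0,"ty":0,"tz":0,"spin":0},{"grip":-1,"tx":0,"ty":0,"tz":0,"spin":0}]'|sed -n 2,4p
python3 -m creep '[{"grip":-1,"tx":0,"ty":0,"tz":0,"spin":0},{"grip":-1,"tx":0,"ty":0,"tz":0,"spin":0},{"grip":-1,"tx":0,"ty":0,"tz":0,"spin":0}]'|sed -n 2,4p
```

```text
clock: 8.5
tool_pos: [0.5896, -0.0686, 0.0815]
eef_rot: [0.976, 0.216, -0.001, -0.0]
contact_force: [-0.2, -0.6, -5.3]
opening: 0.626
finger_force: 25.0
tool_pos: [0.5902, -0.0687, 0.0818]
eef_rot: [0.976, 0.216, -0.0, -0.0]
contact_force: [0.3, -0.3, -4.6]
tool_pos: [0.5904, -0.0687, 0.0822]
eef_rot: [0.976, 0.216, -0.0, 0.0]
contact_force: [0.7, 0.1, -5.1]
```

```bash
python3 - <<'E'
from plant import r,optics
import cv2
p,d=optics.snapshot("scene")
cv2.imwrite("pics/s1.png",cv2.resize(p[150:300,160:360,::-1],(800,600)))
print(r.get_state()["joint_torque"])
E
```

```text
[-7.64841134e-04 -5.69600701e+01  9.73140523e-01 -1.02316305e+01
 -1.35666979e-02 -5.51052683e-02 -1.76702115e-04]
```

View pics/s1.png

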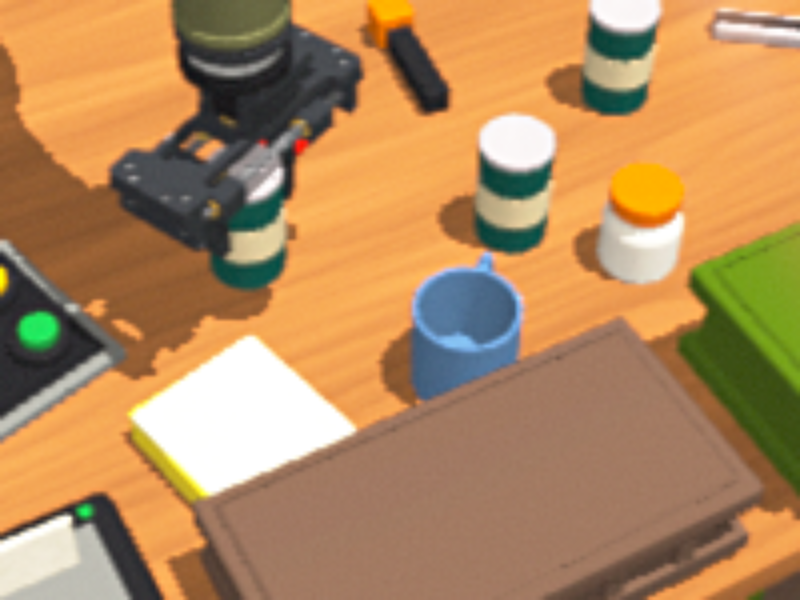

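The near tin is held upright and lifted at (250,230), clear of the counter, and weighs about 5 N, so it's the full one. I'll set it back.

```bash
python3 -m creep '[{"grip":-1,"tx":0,"ty":0,"tz":1,"spin":0},{"grip":-1,"tx":0,"ty":0,"tz":1.2,"spin":0},{"grip":-1,"tx":0,"ty":0,"tz":0.8,"spin":0},{"grip":-1,"tx":0,"ty":0,"tz":0.5,"spin":0},{"grip":-1,"tx":0,"ty":0,"tz":0.3,"spin":0},{"grip":-1,"tx":0,"ty":0,"tz":0.1,"spin":0},{"grip":-1,"tx":0,"ty":0,"tz":0,"spin":0},{"grip":-1,"tx":0,"ty":0,"tz":0,"spin":0}]'
```

```text
clock: 9.72
tool_pos: [0.5893, -0.0686, 0.0433]
eef_rot: [0.976, 0.216, -0.001, -0.0]
contact_force: [-3.7, -0.0, 1.1]
opening: 0.629
finger_force: 25.0
```

```bash
python3 -m creep '[{"grip":0.4,"tx":0,"ty":0,"tz":0,"spin":0},{"grip":0.6,"tx":0,"ty":0,"tz":0,"spin":0},{"grip":1,"tx":0,"ty":0,"tz":0,"spin":0},{"grip":1,"tx":0,"ty":0,"tz":0,"spin":0},{"grip":1,"tx":0,"ty":0,"tz":0,"spin":0},{"grip":1,"tx":0,"ty":0,"tz":-1.5,"spin":0},{"grip":1,"tx":0,"ty":0,"tz":-3,"spin":0},{"grip":1,"tx":0,"ty":0,"tz":-3.5,"spin":0}]'
python3 -m creep '[{"grip":1,"tx":0,"ty":0,"tz":-3,"spin":0},{"grip":1,"tx":1.63,"ty":-2.46,"tz":0,"spin":0},{"grip":1,"tx":1.63,"ty":-2.46,"tz":0,"spin":0},{"grip":1,"tx":1.63,"ty":-2.46,"tz":0,"spin":0},{"grip":1,"tx":1.63,"ty":-2.46,"tz":0,"spin":0},{"grip":1,"tx":1.63,"ty":-2.46,"tz":0,"spin":0},{"grip":1,"tx":1.63,"ty":-2.46,"tz":0,"spin":0},{"grip":1,"tx":1.63,"ty":-2.46,"tz":0,"spin":0}]'
python3 -m creep '[{"grip":1,"tx":0,"ty":0,"tz":0,"spin":0},{"grip":1,"tx":0,"ty":0,"tz":0,"spin":0},{"grip":1,"tx":0,"ty":0,"tz":0,"spin":0},{"grip":1,"tx":0,"ty":0,"tz":0,"spin":0}]'
python3 - <<'E'
from h import *
from plant import r,optics
import cv2
s=r.get_state();c=optics.get_calibration("wrist");p,d=optics.snapshot("wrist")
cv2.imwrite("pics/w3.png",cv2.resize(p[:,:,::-1],(768,576)))
print(delta(s["tool_pos"],s["eef_rot"],[.6195,.135,.0413]))
E
```

```text
clock: 10.38
tool_pos: [0.5891, -0.0686, 0.1225]
eef_rot: [0.976, 0.216, -0.002, -0.001]
contact_force: [0.5, -0.9, -0.5]
opening: 1.001
finger_force: 0.0
clock: 11.05
tool_pos: [0.6213, 0.137, 0.1533]
eef_rot: [0.976, 0.216, 0.0, 0.0]
contact_force: [0.3, 0.0, -0.6]
opening: 0.998
finger_force: 0.0
clock: 11.38
tool_pos: [0.6212, 0.1334, 0.1532]
eef_rot: [0.977, 0.215, -0.0, 0.001]
contact_force: [-0.4, 0.3, -0.3]
opening: 0.998
finger_force: 0.0
[-0.07698501 -0.23122413 11.18683406]
```

View pics/w3.png

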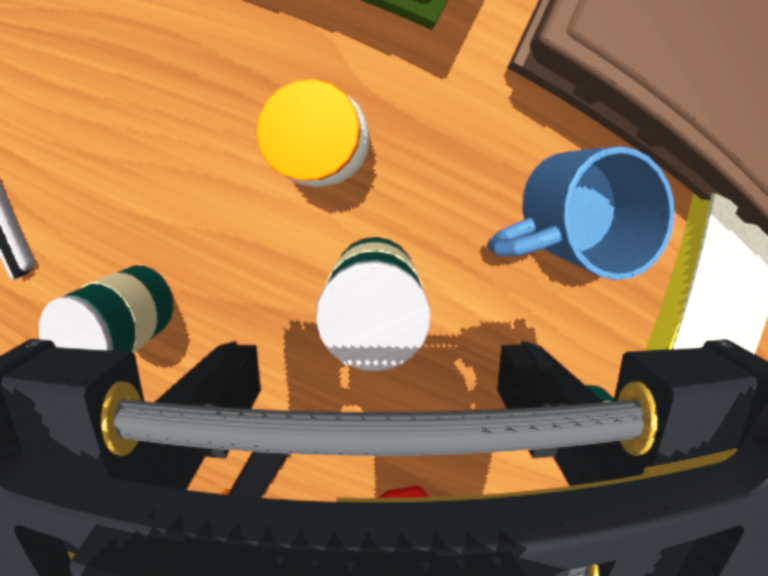

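The mid tin's lid is at (373,316) and the fingers centre on 379, so I'll shift 2.5 mm in -y. The lantern at (310,130) is clear.

```bash
python3 -m creep '[{"grip":1,"tx":-0.1,"ty":-0.25,"tz":0,"spin":0},{"grip":1,"tx":0,"ty":0,"tz":1.2,"spin":0},{"grip":1,"tx":0,"ty":0,"tz":2.5,"spin":0},{"grip":1,"tx":0,"ty":0,"tz":2.5,"spin":0},{"grip":1,"tx":0,"ty":0,"tz":2.5,"spin":0},{"grip":1,"tx":0,"ty":0,"tz":1.5,"spin":0},{"grip":1,"tx":0,"ty":0,"tz":0.8,"spin":0},{"grip":1,"tx":0,"ty":0,"tz":0,"spin":0}]' 25
python3 -m creep '[{"grip":0.2,"tx":0,"ty":0,"tz":0,"spin":0},{"grip":0.2,"tx":0,"ty":0,"tz":0,"spin":0},{"grip":0,"tx":0,"ty":0,"tz":0,"spin":0},{"grip":-1,"tx":0,"ty":0,"tz":0,"spin":0},{"grip":-1,"tx":0,"ty":0,"tz":0,"spin":0},{"grip":-1,"tx":0,"ty":0,"tz":0,"spin":0},{"grip":-1,"tx":0,"ty":0,"tz":0,"spin":0},{"grip":-1,"tx":0,"ty":0,"tz":0,"spin":0}]'
python3 -m creep '[{"grip":-1,"tx":0,"ty":0,"tz":-0.5,"spin":0},{"grip":-1,"tx":0,"ty":0,"tz":-1,"spin":0},{"grip":-1,"tx":0,"ty":0,"tz":-1.5,"spin":0},{"grip":-1,"tx":0,"ty":0,"tz":-1,"spin":0},{"grip":-1,"tx":0,"ty":0,"tz":0,"spin":0},{"grip":-1,"tx":0,"ty":0,"tz":0,"spin":0},{"grip":-1,"tx":0,"ty":0,"tz":0,"spin":0},{"grip":-1,"tx":0,"ty":0,"tz":0,"spin":0}]'
python3 -m creep '[{"grip":-1,"tx":0,"ty":0,"tz":0,"spin":0},{"grip":-1,"tx":0,"ty":0,"tz":0,"spin":0},{"grip":-1,"tx":0,"ty":0,"tz":0,"spin":0},{"grip":-1,"tx":0,"ty":0,"tz":0,"spin":0}]'|sed -n 2,4p
```

```text
clock: 12.1
tool_pos: [0.6175, 0.1367, 0.0408]
eef_rot: [0.976, 0.216, -0.002, 0.0]
contact_force: [0.5, 0.6, 0.6]
opening: 0.996
finger_force: 0.0
clock: 12.77
tool_pos: [0.6198, 0.1372, 0.0441]
eef_rot: [0.976, 0.216, 0.001, 0.0]
contact_force: [-0.7, -1.3, 6.0]
opening: 0.629
finger_force: 25.0
clock: 13.43
tool_pos: [0.6185, 0.1373, 0.0825]
eef_rot: [0.976, 0.216, -0.001, 0.0]
contact_force: [0.1, 0.3, -1.8]
opening: 0.626
finger_force: 25.0
tool_pos: [0.6191, 0.1374, 0.0829]
eef_rot: [0.976, 0.216, -0.0, 0.0]
contact_force: [0.1, -0.7, -1.6]
```

```bash
python3 -m creep '[{"grip":-1,"tx":0,"ty":0,"tz":1,"spin":0},{"grip":-1,"tx":0,"ty":0,"tz":1.2,"spin":0},{"grip":-1,"tx":0,"ty":0,"tz":0.8,"spin":0},{"grip":-1,"tx":0,"ty":0,"tz":0.5,"spin":0},{"grip":-1,"tx":0,"ty":0,"tz":0.3,"spin":0},{"grip":-1,"tx":0,"ty":0,"tz":0.1,"spin":0},{"grip":-1,"tx":0,"ty":0,"tz":0,"spin":0},{"grip":-1,"tx":0,"ty":0,"tz":0,"spin":0}]'
python3 -m creep '[{"grip":0.4,"tx":0,"ty":0,"tz":0,"spin":0},{"grip":0.6,"tx":0,"ty":0,"tz":0,"spin":0},{"grip":1,"tx":0,"ty":0,"tz":0,"spin":0},{"grip":1,"tx":0,"ty":0,"tz":0,"spin":0},{"grip":1,"tx":0,"ty":0,"tz":0,"spin":0},{"grip":1,"tx":0,"ty":0,"tz":-1.5,"spin":0},{"grip":1,"tx":0,"ty":0,"tz":-3,"spin":0},{"grip":1,"tx":0,"ty":0,"tz":-3.5,"spin":0}]'|sed -n 2,4p
python3 -m creep '[{"grip":1,"tx":0,"ty":0,"tz":-3,"spin":0},{"grip":1,"tx":-0.3,"ty":-2.95,"tz":0,"spin":0},{"grip":1,"tx":-0.3,"ty":-2.95,"tz":0,"spin":0},{"grip":1,"tx":-0.3,"ty":-2.95,"tz":0,"spin":0},{"grip":1,"tx":-0.3,"ty":-2.95,"tz":0,"spin":0},{"grip":1,"tx":-0.3,"ty":-2.95,"tz":0,"spin":0},{"grip":1,"tx":-0.25,"ty":-2.95,"tz":0,"spin":0}]'|sed -n 2,4p
python3 -m creep '[{"grip":1,"tx":0,"ty":0,"tz":0,"spin":0},{"grip":1,"tx":0,"ty":0,"tz":0,"spin":0},{"grip":1,"tx":0,"ty":0,"tz":0,"spin":0},{"grip":1,"tx":0,"ty":0,"tz":0,"spin":0}]'|sed -n 1,4p
python3 - <<'E'
from h import *
from plant import r,optics
import cv2
s=r.get_state();c=optics.get_calibration("wrist");p,d=optics.snapshot("wrist")
cv2.imwrite("pics/w4.png",cv2.resize(p[:,:,::-1],(768,576)))
print(delta(s["tool_pos"],s["eef_rot"],[.5275,.290,.0413]))
E
```

```text
clock: 14.43
tool_pos: [0.6191, 0.1374, 0.0441]
eef_rot: [0.976, 0.216, -0.0, 0.0]
contact_force: [-0.6, 0.3, 0.0]
opening: 0.629
finger_force: 25.0
tool_pos: [0.6176, 0.1371, 0.1232]
eef_rot: [0.976, 0.216, -0.002, 0.0]
contact_force: [1.6, 0.2, 0.5]
tool_pos: [0.5277, 0.2916, 0.1543]
eef_rot: [0.976, 0.216, 0.0, -0.0]
contact_force: [0.4, 0.3, -0.1]
clock: 16.02
tool_pos: [0.5297, 0.2886, 0.1543]
eef_rot: [0.977, 0.215, 0.0, 0.001]
contact_force: [0.1, 0.0, -0.3]
[-0.14171857 -0.23780827 11.29471944]
```

View pics/w4.png

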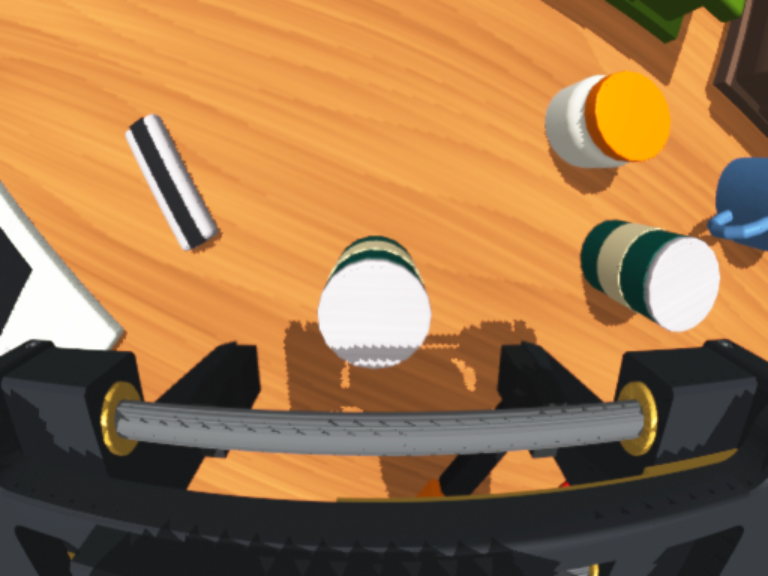

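The far tin's lid is at (375,312), within 2 mm of centre. The mid tin stands upright at right.

```bash
python3 -m creep '[{"grip":1,"tx":-0.05,"ty":-0.2,"tz":0,"spin":0},{"grip":1,"tx":0,"ty":0,"tz":1.2,"spin":0},{"grip":1,"tx":0,"ty":0,"tz":2.5,"spin":0},{"grip":1,"tx":0,"ty":0,"tz":2.5,"spin":0},{"grip":1,"tx":0,"ty":0,"tz":2.5,"spin":0},{"grip":1,"tx":0,"ty":0,"tz":1.5,"spin":0},{"grip":1,"tx":0,"ty":0,"tz":0.9,"spin":0},{"grip":1,"tx":0,"ty":0,"tz":0,"spin":0}]' 25
python3 -m creep '[{"grip":0.2,"tx":0,"ty":0,"tz":0,"spin":0},{"grip":0.2,"tx":0,"ty":0,"tz":0,"spin":0},{"grip":0,"tx":0,"ty":0,"tz":0,"spin":0},{"grip":-1,"tx":0,"ty":0,"tz":0,"spin":0},{"grip":-1,"tx":0,"ty":0,"tz":0,"spin":0},{"grip":-1,"tx":0,"ty":0,"tz":0,"spin":0},{"grip":-1,"tx":0,"ty":0,"tz":0,"spin":0},{"grip":-1,"tx":0,"ty":0,"tz":0,"spin":0}]'
python3 -m creep '[{"grip":-1,"tx":0,"ty":0,"tz":-0.5,"spin":0},{"grip":-1,"tx":0,"ty":0,"tz":-1,"spin":0},{"grip":-1,"tx":0,"ty":0,"tz":-1.5,"spin":0},{"grip":-1,"tx":0,"ty":0,"tz":-1,"spin":0},{"grip":-1,"tx":0,"ty":0,"tz":0,"spin":0},{"grip":-1,"tx":0,"ty":0,"tz":0,"spin":0},{"grip":-1,"tx":0,"ty":0,"tz":0,"spin":0},{"grip":-1,"tx":0,"ty":0,"tz":0,"spin":0}]'
python3 -m creep '[{"grip":-1,"tx":0,"ty":0,"tz":0,"spin":0},{"grip":-1,"tx":0,"ty":0,"tz":0,"spin":0},{"grip":-1,"tx":0,"ty":0,"tz":0,"spin":0},{"grip":-1,"tx":0,"ty":0,"tz":0,"spin":0}]'|sed -n 2,4p
```

```text
clock: 16.73
tool_pos: [0.5265, 0.2909, 0.0414]
eef_rot: [0.976, 0.216, -0.002, 0.001]
contact_force: [-0.2, 0.5, 0.4]
opening: 0.996
finger_force: 0.0
clock: 17.4
tool_pos: [0.528, 0.2919, 0.0441]
eef_rot: [0.976, 0.216, 0.001, 0.0]
contact_force: [-0.3, -1.5, 5.7]
opening: 0.642
finger_force: 25.0
clock: 18.07
tool_pos: [0.5268, 0.2918, 0.0826]
eef_rot: [0.976, 0.216, -0.001, 0.0]
contact_force: [-0.4, 0.5, -1.3]
opening: 0.639
finger_force: 25.0
tool_pos: [0.5272, 0.292, 0.0829]
eef_rot: [0.976, 0.216, -0.0, 0.0]
contact_force: [-1.0, 0.2, -1.5]
```

```bash
python3 -m creep '[{"grip":-1,"tx":0,"ty":0,"tz":1,"spin":0},{"grip":-1,"tx":0,"ty":0,"tz":1.2,"spin":0},{"grip":-1,"tx":0,"ty":0,"tz":0.8,"spin":0},{"grip":-1,"tx":0,"ty":0,"tz":0.5,"spin":0},{"grip":-1,"tx":0,"ty":0,"tz":0.3,"spin":0},{"grip":-1,"tx":0,"ty":0,"tz":0.1,"spin":0},{"grip":-1,"tx":0,"ty":0,"tz":0,"spin":0},{"grip":-1,"tx":0,"ty":0,"tz":0,"spin":0}]'
python3 -m creep '[{"grip":0.4,"tx":0,"ty":0,"tz":0,"spin":0},{"grip":0.6,"tx":0,"ty":0,"tz":0,"spin":0},{"grip":1,"tx":0,"ty":0,"tz":0,"spin":0},{"grip":1,"tx":0,"ty":0,"tz":0,"spin":0},{"grip":1,"tx":0,"ty":0,"tz":0,"spin":0},{"grip":1,"tx":0,"ty":0,"tz":-1.5,"spin":0},{"grip":1,"tx":0,"ty":0,"tz":-3,"spin":0},{"grip":1,"tx":0,"ty":0,"tz":-3.5,"spin":0}]'|sed -n 2,4p
python3 -m creep '[{"grip":1,"tx":0,"ty":0,"tz":-3,"spin":0},{"grip":1,"tx":-0.96,"ty":3.53,"tz":0,"spin":0},{"grip":1,"tx":-0.96,"ty":3.53,"tz":0,"spin":0},{"grip":1,"tx":-0.96,"ty":3.53,"tz":0,"spin":0},{"grip":1,"tx":-0.96,"ty":3.53,"tz":0,"spin":0},{"grip":1,"tx":-0.96,"ty":3.53,"tz":0,"spin":0},{"grip":1,"tx":-0.96,"ty":3.53,"tz":0,"spin":0},{"grip":1,"tx":-0.96,"ty":3.53,"tz":0,"spin":0}]'|sed -n 2,4p
python3 -m creep '[{"grip":1,"tx":-0.96,"ty":3.53,"tz":0,"spin":0},{"grip":1,"tx":-0.96,"ty":3.53,"tz":0,"spin":0},{"grip":1,"tx":-0.96,"ty":3.53,"tz":0,"spin":0},{"grip":1,"tx":0,"ty":0,"tz":0,"spin":0},{"grip":1,"tx":0,"ty":0,"tz":0,"spin":0},{"grip":1,"tx":0,"ty":0,"tz":0,"spin":0},{"grip":1,"tx":0,"ty":0,"tz":0,"spin":0}]'|sed -n 1,4p
python3 - <<'E'
from h import *
from plant import r,optics
import cv2
s=r.get_state();c=optics.get_calibration("wrist");p,d=optics.snapshot("wrist")
cv2.imwrite("pics/w5.png",cv2.resize(p[:,:,::-1],(768,576)))
print(delta(s["tool_pos"],s["eef_rot"],[.5895,-.0686,.0413]))
E
```

```text
clock: 19.07
tool_pos: [0.5265, 0.2916, 0.0442]
eef_rot: [0.976, 0.216, -0.001, 0.0]
contact_force: [-3.5, -0.1, 4.3]
opening: 0.633
finger_force: 25.0
tool_pos: [0.526, 0.2914, 0.1234]
eef_rot: [0.976, 0.216, -0.002, 0.001]
contact_force: [0.4, 0.6, 0.1]
tool_pos: [0.5709, 0.0379, 0.1543]
eef_rot: [0.976, 0.216, 0.0, 0.0]
contact_force: [0.4, 0.6, -0.4]
clock: 20.98
tool_pos: [0.5892, -0.0663, 0.1542]
eef_rot: [0.976, 0.217, 0.0, -0.001]
contact_force: [-0.7, 0.5, -0.0]
[-0.07631527  0.2340066  11.2855121 ]
```

View pics/w5.png

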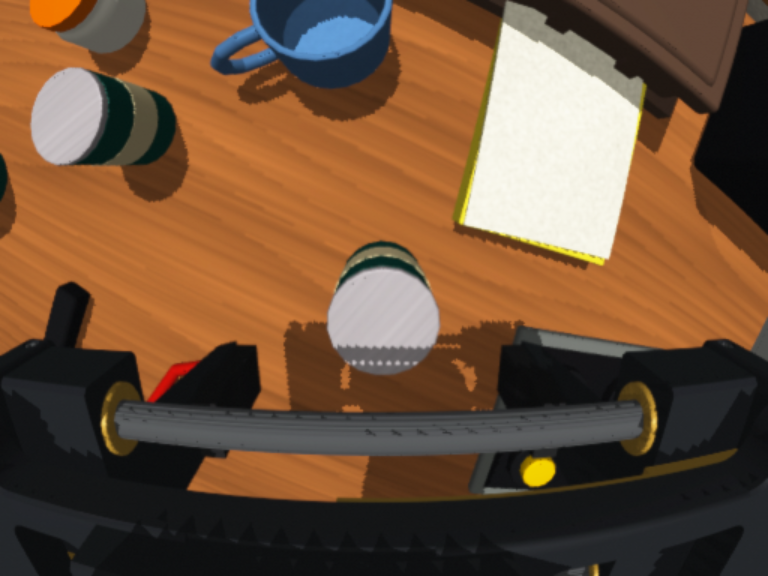

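The near tin's lid is at (384,320), so I'll shift 2 mm in +y and grip it for the final lift.

```bash
python3 -m creep '[{"grip":1,"tx":-0.1,"ty":0.2,"tz":0,"spin":0},{"grip":1,"tx":0,"ty":0,"tz":1.2,"spin":0},{"grip":1,"tx":0,"ty":0,"tz":2.5,"spin":0},{"grip":1,"tx":0,"ty":0,"tz":2.5,"spin":0},{"grip":1,"tx":0,"ty":0,"tz":2.5,"spin":0},{"grip":1,"tx":0,"ty":0,"tz":1.5,"spin":0},{"grip":1,"tx":0,"ty":0,"tz":0.9,"spin":0},{"grip":1,"tx":0,"ty":0,"tz":0,"spin":0}]' 30
python3 -m creep '[{"grip":0.2,"tx":0,"ty":0,"tz":0,"spin":0},{"grip":0.2,"tx":0,"ty":0,"tz":0,"spin":0},{"grip":0,"tx":0,"ty":0,"tz":0,"spin":0},{"grip":-1,"tx":0,"ty":0,"tz":0,"spin":0},{"grip":-1,"tx":0,"ty":0,"tz":0,"spin":0},{"grip":-1,"tx":0,"ty":0,"tz":0,"spin":0},{"grip":-1,"tx":0,"ty":0,"tz":0,"spin":0},{"grip":-1,"tx":0,"ty":0,"tz":0,"spin":0}]'
python3 -m creep '[{"grip":-1,"tx":0,"ty":0,"tz":-0.5,"spin":0},{"grip":-1,"tx":0,"ty":0,"tz":-1.5,"spin":0},{"grip":-1,"tx":0,"ty":0,"tz":-2.5,"spin":0},{"grip":-1,"tx":0,"ty":0,"tz":-2.5,"spin":0},{"grip":-1,"tx":0,"ty":0,"tz":-2.5,"spin":0},{"grip":-1,"tx":0,"ty":0,"tz":-2.5,"spin":0},{"grip":-1,"tx":0,"ty":0,"tz":-2.5,"spin":0},{"grip":-1,"tx":0,"ty":0,"tz":-1.5,"spin":0}]'
python3 -m creep '[{"grip":-1,"tx":0,"ty":0,"tz":0,"spin":0},{"grip":-1,"tx":0,"ty":0,"tz":0,"spin":0},{"grip":-1,"tx":0,"ty":0,"tz":0,"spin":0},{"grip":-1,"tx":0,"ty":0,"tz":0,"spin":0},{"grip":-1,"tx":0,"ty":0,"tz":0,"spin":0},{"grip":-1,"tx":0,"ty":0,"tz":0,"spin":0},{"grip":-1,"tx":0,"ty":0,"tz":0,"spin":0},{"grip":-1,"tx":0,"ty":0,"tz":0,"spin":0}]'
python3 - <<'E'
from plant import optics
import cv2
p,d=optics.snapshot("scene")
cv2.imwrite("pics/s2.png",cv2.resize(p[90:300,90:370,::-1],(800,600)))
E
```

```text
clock: 21.7
tool_pos: [0.5881, -0.0698, 0.0415]
eef_rot: [0.976, 0.217, -0.002, -0.001]
contact_force: [0.3, 0.4, 0.8]
opening: 0.996
finger_force: 0.0
clock: 22.37
tool_pos: [0.5891, -0.0696, 0.044]
eef_rot: [0.976, 0.216, 0.0, -0.001]
contact_force: [-1.3, 3.0, 6.1]
opening: 0.625
finger_force: 30.0
clock: 23.03
tool_pos: [0.5897, -0.0714, 0.2056]
eef_rot: [0.976, 0.216, 0.001, 0.001]
contact_force: [0.5, -0.4, -4.5]
opening: 0.621
finger_force: 30.0
clock: 23.7
tool_pos: [0.5891, -0.0707, 0.2028]
eef_rot: [0.976, 0.216, -0.0, -0.0]
contact_force: [0.3, 0.3, -4.8]
opening: 0.624
finger_force: 30.0
```

View pics/s2.png

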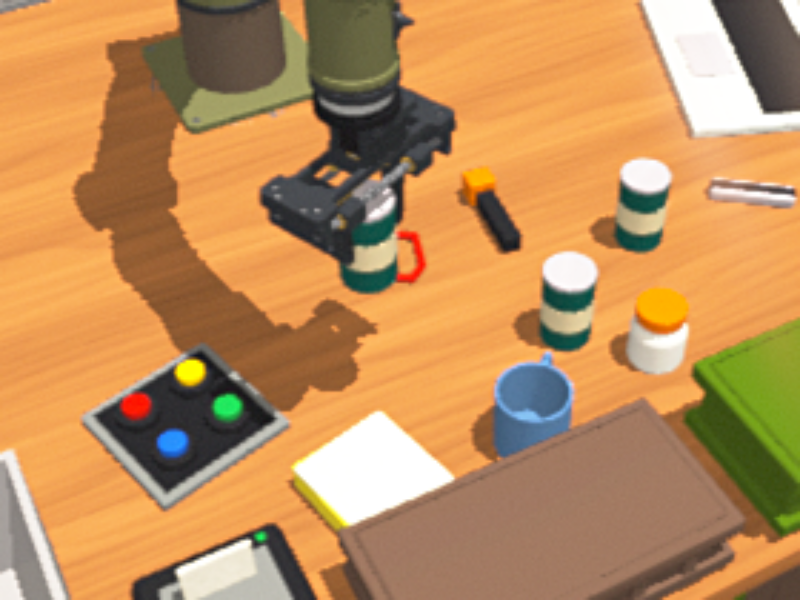

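The full tin, at (370,240), is held upright about 16 cm up. The other two stand at (568,300) and (642,205), and everything else is undisturbed.

```bash
python3 -c "
from plant import workorder; print(workorder.finish_job())"
```

```text
the job is handed in; nothing more can be done
None
```

I pressed yellow, blue and green in order, then lifted the tins from nearest to farthest. The heaviest is the one nearest the keypad (about 0.5 kg; the other two about 0.15 kg each). I handed the job in holding it upright, about 16 cm up.

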